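Load a cup into the spring-lift cup dispenser

ROBOT

A 6-joint arm with a two-finger parallel gripper is mounted at the origin on a cart in front of the work surface, level with it; the furniture and walls round the work are solid. World frame = base frame: x ahead of the robot, y to its left, z up, the work surface at z = 0. Lengths are in m, angles in rad, forces in N, time in s.
With the tool pointing down it reaches from about 0.35 to 0.775 m from the base axis. Payload 7.3 kg.
Tool frame: the origin (TCP) lies at the very end of the fingers, on their centre line; the grasp point (between the pads) lies 19 mm behind it (robot.tcp_to_grasp is the distance from the TCP to the grasp point, in m); z points along the fingers, y is the direction in which the jaws open and shut (so a half turn about z gives the same grasp; the last joint's range is limited). The gripper opens to 92 mm and grips with 3 to 60 N. Pads are 19 mm wide; open, the fingers measure 130 mm over their backs; the gripper's body (75 mm by 190 mm) begins 47 mm behind the grasp point.
Start: joints at [1.076, 0.342, 1.524, -0, 1.275, -0.146], TCP at [0.179, 0.493, 0.227] pointing down, gripper open.
Joint ranges: [-2.53, 2.53], [-0.77, 2.02], [0.04, 2.7], [-1, 4.14], [0.28, 2.66], [-3.11, 3.11]. Speed limits (rad/s): [2.57, 2.57, 3.14, 3.14, 3.14, 3.14].

INTERFACE

Orientations are given as [roll, pitch, yaw] about the fixed x, y, z axes, in that order (R = Rz(yaw) Ry(pitch) Rx(roll)).
In Python, from cell import robot gives the robot as it stands.
- The arm moves only by the tool arm_command, never from a script. Its argument "motion" is a list that holds one entry, the list of rows, each a list of 7 numbers: the turn, a rotation vector about the tool's x, y, z in units of 90 degrees (1.0 is 90 degrees), then the shift along the tool's x, y, z in units of 30 cm (1.0 is 30 cm), then the opening, from -1 (shut) to 1 (fully open). In form: [[[wx, wy, wz, tx, ty, tz, grip], ...]]. A call has 1 to 8 rows; each row is the pose to reach, as a shift and turn from the pose commanded when the call began, along the tool's axes at that moment; what a row does not reach only later rows make up. A row lasts 1/10 s, in which the tool goes at most 50 mm and 8.59 degrees, less where a joint would pass 70% of its speed; a pose out of reach is approached as far as the arm can. A call with a number of a shift or a turn outside -1 to 1 is refused whole. A call with a gripper value outside its range is refused whole. The fingers move at their own pace and stop on an object; "grip_force" is the grip in N (left out, the last holds). Time passes only in rows, so rows that repeat a pose let the fingers close. It gives the time, the measured TCP pose, the force and the opening at its end, in the units of the state.
- robot.observe(): the state, without advancing time (a new reading comes with each control period).
- robot.read_camera(name): name is "scene" or "top" or "wrist"; returns a dict with "image" (420x560x3 uint8, red, green, blue), "z_map" (420x560 float32, m along the optical axis (not along the pixel's ray), 0 where there is no reading), "fov_y" (degrees; the focal length in pixels is half the picture's height over the tangent of half this angle, whatever the lens; pixels are square), "cx", "cy" (the principal point, pixels), "k1" (the pictures are not rectified: a ray, as slopes to the right and down, at radius r is drawn at 1 + k1 r^2 times it, then the intrinsics apply), "cam_to_world" (4x4, takes a point from camera to world coordinates). Camera axes: x right, y down, z forward; pixel columns grow to the right and rows downward; lengths in m; the calibration is good to about 2 mm. A picture is of the moment at which its call begins.
- robot.hand_in(): hands the job in, once; it reports no verdict.
The state is a dict: "time": time; "qpos": joint angles; "qvel": joint speeds; "joint_efforts": joint torques, N m; "tool_pos": TCP position; "tool_rot": TCP orientation; "contact_force": force on the tool from outside, world axes, zero at the start; "torque": the same for the moment, N m; "opening": finger opening in m.
Only numpy, scipy, OpenCV 4.12 (cv2) and the standard library are available. Lean on these libraries where they do the work, as an engineer would, in place of code of your own. Each camera call takes 0.05 s, during which the arm holds its last target.

TASK

Put the loose blue cup, upside down as it stands, on top of the white cup in the cup dispenser and push the pile straight down against the spring until the blue cup's rim has gone in under all three orange catches and they hold the pile down. Then let go; do not tip the blue cup over, and leave the green mug where it is.

Things in the scene. Friction and masses are not known exactly. Their poses are not given: they have to be found in the camera images.
- cup_new_mid (a point): Centre, half-way up, of the loose blue handleless cup (white band), upside down on the worktop left or right of the dispenser; z up. 82 mm tall, about 0.2 kg. Straight round body 59 mm in diameter, from 10 mm above the bottom to the shoulder 35 mm above this point; on it a 6 mm high foot tapering from 41 to 35 mm. Grip the body.
- cup_new_rim (a point): Centre of the blue cup's bottom face: rim bead 72 mm in diameter, 7 mm high, with a recess 50 mm wide, 7 mm deep in its underside. Stacked cups sit rim on shoulder, foot in recess, 76 mm apart. Keep the fingertips 35 mm or more above this point, to stay clear of the dispenser when the cup is pushed in.
- cup_stored_mid (a point): Centre, half-way up, of the white cup of the same shape that already stands upside down in the dispenser, its rim under the catches, its body standing out above the collar.
- mouth (a point): Point on the dispenser's upright axis, level with its collar's top, 112 mm above the worktop; z up. A cup held by the catches has its centre about 34 mm above this point; push it 3 to 6 mm lower to be sure that the catches spring back; a hard stop lies about 9 mm lower.
- dispenser: Round cup dispenser, fixed, 116 mm across: foot, three rods, aluminium collar with 75 mm bore. Origin: centre of its underside. On the collar three orange catches in black housings 12 mm high, 120 degrees apart: a rim pushed down on their sloping noses (2 to 3 N in all) slides them outward, then they spring back over it. Their flat undersides are level with the collar's top.
- lift (a joint): Downward travel of the grey platform under the cups, m: 0 at the top (at the start, one cup in), about 0.076 with two cups held, 0.085 at the hard stop. Its spring pushes up with 6.3 N at the top, 0.7 N more per 10 mm; the cups' weight alone does not sink the pile, a push of about 5 to 10 N does.
- green_mug_mid (a point): Centre, half-way up, of a green mug with a handle, 88 x 113 x 60 mm, a bystander on the worktop; leave it alone.
Things that resemble listed ones, but are neither listed nor needed, are in the scene too. Of the things that look like the part that bears cup_new_mid, take the one that is farthest to the robot's left at the start.

How it is judged:
At the end, for the whole second after the job is handed in: Blue cup in the dispenser: within 8 mm of its axis, upright within 0.08 rad, its centre 22 to 37 mm above the collar top; white cup below it (centre over 30 mm below the collar top, within 12 mm of the axis); platform over 70 mm down and slower than 10 mm/s (horizontal distance between cup_new_mid and mouth below 0.008 m and z of cup_new_mid in the frame of mouth between 0.022 and 0.037 m and angle between cup_new_mid's own z axis and vertical below 0.08 rad and horizontal distance between cup_stored_mid and mouth below 0.012 m and z of cup_stored_mid in the frame of mouth below -0.03 m and value of joint lift above 0.07 m and velocity of joint lift between -0.01 and 0.01 m/s); the robot touches nothing.
It fails at once if the blue cup is tipped over (more than 0.7 rad) (angle between cup_new_mid's own z axis and vertical above 0.7 rad).
It fails at once if the green mug is moved by more than 30 mm (distance of green_mug_mid from where it was at the start of the episode above 0.03 m).
It also fails if it takes over 46 s, if anything falls off the work surface, if the arm or the gripper's body presses on something with over 40 N, if the wrist force passes 120 N, or if a joint passes its speed limit or range.

## Working session

There is one attempt and no reset: what is moved stays moved. The work goes in short steps, Python scripts to look and compute and a tool call to move; the robot and the scene stay as the last step left them, time stands still between calls to the robot, and variables do not carry over. Pictures are saved under pics/ and viewed, and the job is handed in when it is done.

Besides the shell and the picture viewer there is one more tool, called after ">>>" by a JSON object that holds its "name" and its "arguments". arm_command: Moves the arm, as the interface text tells. Its arguments: {"type":"object","properties":{"motion":{"type":"array"},"grip_force":{"type":"number"}},"required":["motion"]}

```bash
ls; mkdir -p pics; cat > h.py <<'E'
import numpy as np, cv2
from cell import robot
def grab(n):
    c=robot.read_camera(n); np.savez(f'pics/{n}.npz',**c); return c
def world(c):
    # per-pixel world points
    im=c['image'];H,W=im.shape[:2];f=H/2/np.tan(np.radians(float(c['fov_y']))/2)
    K=np.array([[f,0,float(c['cx'])],[0,f,float(c['cy'])],[0,0,1]])
    u,v=np.meshgrid(np.arange(W),np.arange(H))
    p=np.stack([u,v],-1).reshape(-1,1,2).astype(np.float64)
    s=cv2.undistortPoints(p,K,np.array([float(c['k1']),0,0,0.])).reshape(H,W,2)
    z=c['z_map'].astype(float)
    P=np.stack([s[...,0]*z,s[...,1]*z,z,np.ones_like(z)],-1)
    return (P@np.array(c['cam_to_world']).T)[...,:3], z>0
E
python3 - <<'E'
from h import *
print(robot.observe())
for n in ['scene','top','wrist']:
    c=grab(n); cv2.imwrite(f'pics/{n}0.png',c['image'][...,::-1])
    print(n,c['fov_y'],c['k1'],np.round(c['cam_to_world'],3).tolist())
E
```

```text
pics
{'time': 0.0, 'qpos': array([ 1.07600855e+00,  3.42722111e-01,  1.52501533e+00,  8.33660075e-07,
        1.27540953e+00, -1.45981573e-01]), 'qvel': array([ 0.00074039, -0.00056654, -0.00035973,  0.00047065, -0.00066231,
       -0.00023132]), 'joint_efforts': array([ 2.75331353e-03, -4.31245387e+01, -2.44218886e+01,  7.18800444e-02,
        5.58816385e-02, -1.55294060e-04]), 'tool_pos': array([0.17920537, 0.49303138, 0.22604588]), 'tool_rot': array([-3.14005499e+00, -2.26884016e-04,  2.79278603e+00]), 'contact_force': array([0.03006963, 0.18533402, 0.42377408]), 'torque': array([0.00925299, 0.00246917, 0.03180039]), 'opening': 0.09222454550395003}
scene 47.116438370948934 -0.11215110975723415 [[-0.981, 0.166, -0.102, 0.607], [0.194, 0.858, -0.475, 0.594], [0.009, -0.485, -0.874, 1.289], [0.0, 0.0, 0.0, 1.0]]
top 46.614608303058425 -0.04053335201124855 [[0.02, -0.995, 0.101, 0.342], [-1.0, -0.021, -0.006, -0.038], [0.008, -0.1, -0.995, 1.512], [0.0, 0.0, 0.0, 1.0]]
wrist 69.4406082127166 0.003983937683193931 [[0.342, 0.902, 0.263, 0.11], [0.94, -0.328, -0.096, 0.52], [0.0, 0.28, -0.96, 0.386], [0.0, 0.0, 0.0, 1.0]]
```

View pics/scene0.png

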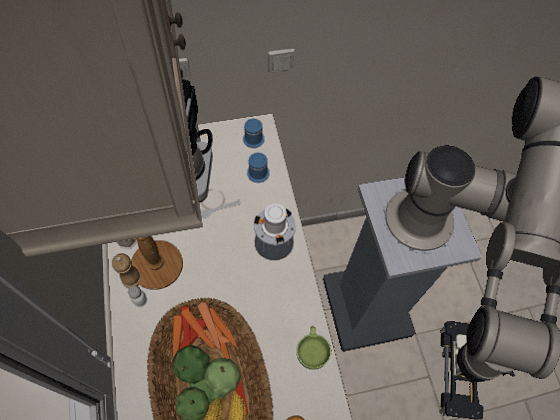

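View pics/top0.png

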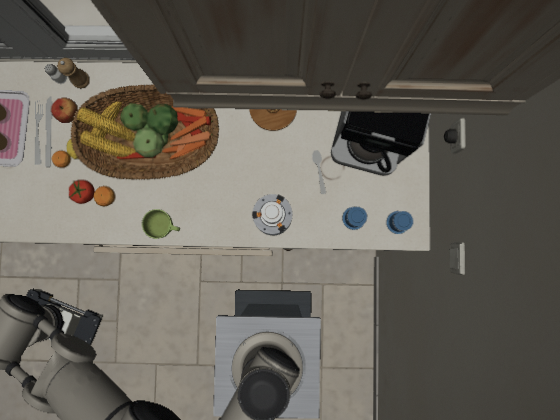

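View pics/wrist0.png

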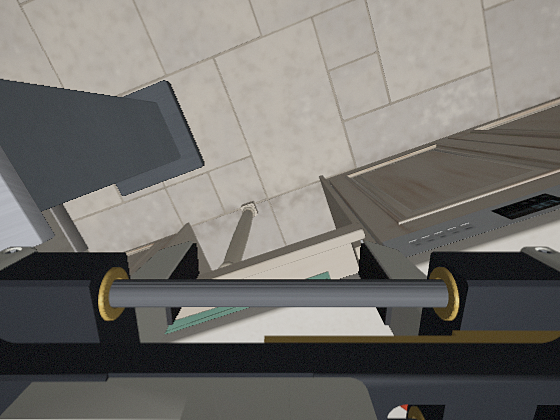

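The scene and top views show the dispenser with the white cup (top px 272,213) and two blue cups (355,217 and 400,222). The first blue cup is farther to the robot's left, so that's the one to take. The green mug is at (158,224). Next I'll measure positions.

```bash
cat > m.py <<'E'
from h import *
from scipy.optimize import least_squares
def fit(Q):
    # circle fit xy
    c0=np.r_[Q[:,:2].mean(0),.03]
    r=least_squares(lambda p:np.hypot(Q[:,0]-p[0],Q[:,1]-p[1])-p[2],c0,loss='soft_l1',f_scale=.001)
    return r.x
def ld(n): return dict(np.load(f'pics/{n}.npz'))
E
python3 - <<'E'
from m import *
for n in ['top','scene']:
    c=ld(n);P,ok=world(c);hsv=cv2.cvtColor(c['image'],cv2.COLOR_RGB2HSV)
    P[~ok]=np.nan
    t=P[...,2]; print(n)
    blue=(hsv[...,0]>95)&(hsv[...,0]<120)&(hsv[...,1]>110)&(t>-.02)&(t<.15)
    k,l,s,ce=cv2.connectedComponentsWithStats(blue.astype(np.uint8))
    for i in range(1,k):
        if s[i,4]<60: continue
        Q=P[l==i]; print('blue',ce[i].round(),s[i,4],Q.min(0).round(4),Q.max(0).round(4))
        T=Q[Q[:,2]>.079]; print(' foot top',T.mean(0).round(4),len(T), 'ext',T.min(0)[:2].round(4),T.max(0)[:2].round(4))
        B=Q[(Q[:,2]>.015)&(Q[:,2]<.07)]; print(' body fit',fit(B).round(4) if len(B)>10 else None,len(B))
        B=Q[(Q[:,2]<.010)]; print(' rim',len(B),B.min(0).round(4) if len(B) else 0,B.max(0).round(4) if len(B) else 0)
    # dispenser: 
    m=(abs(P[...,0]-.62)<.25)&(abs(P[...,1])<.12)
    for lo,hi in [(.105,.116),(.118,.13),(.13,.175),(.177,.2)]:
        Q=P[m&(t>lo)&(t<hi)]
        if len(Q)>5: print(lo,len(Q),Q.mean(0).round(4),Q.min(0).round(4),Q.max(0).round(4),fit(Q).round(4))
    gm=(hsv[...,0]>28)&(hsv[...,0]<50)&(hsv[...,1]>80)&(P[...,1]>.1)&(P[...,0]<.6)&(t>.0)
    Q=P[gm];print('mug',len(Q),np.median(Q,0).round(3) if len(Q) else 0,Q.min(0).round(3),Q.max(0).round(3))
    print('table',np.nanmedian(t[(abs(P[...,0]-.5)<.05)&(abs(P[...,1]-.1)<.05)]))
E
```

```text
top
blue [348. 221.] 70 [ 0.4253 -0.272   0.0016] [ 0.4846 -0.2252  0.0432]<stdin>:11: RuntimeWarning: Mean of empty slice.
  ret = um.true_divide(
Traceback (most recent call last):
ValueError: zero-size array to reduction operation minimum which has no identity
```

```bash
python3 - <<'E'
from m import *
c=ld('top');im=c['image'][...,::-1]
a=cv2.resize(im[180:250,230:300],None,fx=6,fy=6,interpolation=2)
b=cv2.resize(im[180:250,335:425],None,fx=4,fy=6,interpolation=2)
cv2.imwrite('pics/z1.png',np.hstack([a,b]))
E
```

```text
(no output)
```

View pics/z1.png

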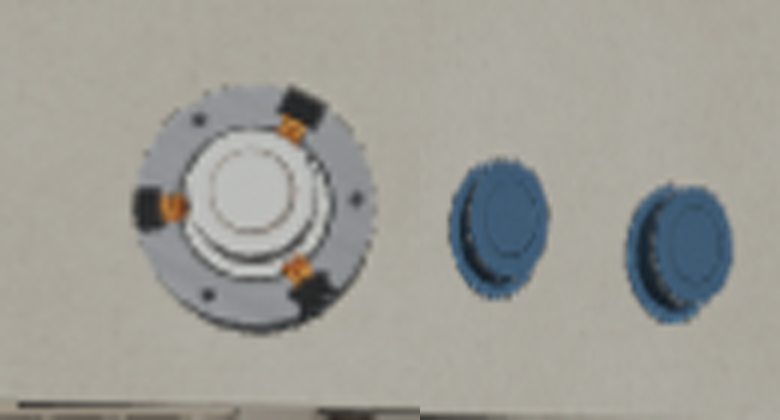

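The zoom shows the catches at the left, upper right and lower right of the collar, and both blue cups standing foot up. The colour threshold missed most pixels, so I'll segment by hue more loosely.

```bash
python3 - <<'E'
from m import *
for n in ['top','scene']:
    c=ld(n);P,ok=world(c);hsv=cv2.cvtColor(c['image'],cv2.COLOR_RGB2HSV)
    P[~ok]=np.nan
    t=P[...,2]; print(n)
    blue=(hsv[...,0]>95)&(hsv[...,0]<125)&(hsv[...,1]>90)&(P[...,1]<-.1)&(t<.15)&(P[...,0]>.3)
    blue=cv2.morphologyEx(blue.astype(np.uint8),cv2.MORPH_CLOSE,np.ones((5,5)))
    k,l,s,ce=cv2.connectedComponentsWithStats(blue)
    for i in range(1,k):
        if s[i,4]<60: continue
        Q=P[(l==i)&ok]; print('blue',ce[i].round(),s[i,4],Q.min(0).round(4),Q.max(0).round(4))
        for lo,hi in [(-.01,.012),(.015,.065),(.069,.0785),(.0785,.1)]:
            B=Q[(Q[:,2]>lo)&(Q[:,2]<hi)]
            if len(B)>8: print('  ',lo,len(B),B.mean(0).round(4),B.min(0).round(4)[:2],B.max(0).round(4)[:2],'fit',fit(B).round(4))
    m=(abs(P[...,0]-.47)<.12)&(abs(P[...,1])<.12)
    for lo,hi in [(.105,.116),(.118,.13),(.13,.18),(.181,.2)]:
        Q=P[m&(t>lo)&(t<hi)]
        if len(Q)>5: print(lo,len(Q),Q.mean(0).round(4),Q.min(0).round(4),Q.max(0).round(4),fit(Q).round(4))
    gm=(hsv[...,0]>28)&(hsv[...,0]<50)&(hsv[...,1]>80)&(P[...,1]>.1)&(P[...,0]<.52)&(t>.0)
    Q=P[gm];print('mug',len(Q),Q.min(0).round(3),Q.max(0).round(3))
    print('table',np.nanmedian(t[(abs(P[...,0]-.5)<.03)&(abs(P[...,1]-.13)<.03)]))
E
```

```text
top
blue [354. 218.] 403 [ 0.4253 -0.2836  0.0016] [ 0.4879 -0.2252  0.0913]
   -0.01 49 [ 0.4503 -0.2429  0.0082] [ 0.4259 -0.282 ] [ 0.4879 -0.2252] fit [ 0.4582 -0.2588  0.032 ]
   0.015 46 [ 0.445  -0.2389  0.0382] [ 0.4256 -0.2729] [ 0.4776 -0.2278] fit [ 0.458  -0.2595  0.0297]
   0.069 120 [ 0.4562 -0.2544  0.0755] [ 0.4309 -0.2832] [ 0.4847 -0.2292] fit [ 0.4578 -0.2571  0.0238]
   0.0785 160 [ 0.457  -0.2576  0.0824] [ 0.4309 -0.2818] [ 0.4841 -0.2311] fit [ 0.4572 -0.258   0.0154]
blue [399. 222.] 439 [ 0.4131 -0.4218  0.0017] [ 0.4783 -0.3615  0.0886]
   -0.01 61 [ 0.4419 -0.3791  0.0079] [ 0.4131 -0.4114] [ 0.4783 -0.3622] fit [ 0.4472 -0.3962  0.0319]
   0.015 73 [ 0.4414 -0.3738  0.0383] [ 0.4182 -0.398 ] [ 0.4732 -0.3639] fit [ 0.4479 -0.3971  0.0296]
   0.069 118 [ 0.447  -0.3923  0.0757] [ 0.419  -0.4218] [ 0.4729 -0.3672] fit [ 0.4474 -0.3948  0.0238]
   0.0785 164 [ 0.4464 -0.3939  0.0824] [ 0.4189 -0.4196] [ 0.4722 -0.3675] fit [ 0.4462 -0.3943  0.0157]
0.105 575 [ 0.456  -0.0096  0.1121] [ 0.4006 -0.0655  0.1051] [0.5147 0.0473 0.116 ] [ 0.4584 -0.0074  0.0471]
0
[... 1206 characters left out ...]
87 -0.2506  0.0751] [ 0.4303 -0.2836] [ 0.4846 -0.2243] fit [ 0.457  -0.2564  0.0246]
   0.0785 99 [ 0.4564 -0.2548  0.082 ] [ 0.4314 -0.2784] [ 0.4791 -0.2299] fit [ 0.4558 -0.2547  0.0143]
0.105 584 [0.4589 0.0104 0.1118] [ 0.398  -0.0598  0.1051] [0.5135 0.0519 0.116 ] [ 0.4555 -0.0064  0.0471]
0.118 167 [0.4626 0.002  0.1233] [ 0.4038 -0.0445  0.1181] [0.5106 0.0518 0.13  ] [ 0.4526 -0.0136  0.0462]
0.13 244 [0.4605 0.0108 0.1613] [ 0.4269 -0.0342  0.1301] [0.4846 0.0246 0.18  ] [ 0.4556 -0.0055  0.0277]
0.181 233 [ 0.4551 -0.0043  0.1849] [ 0.4281 -0.0343  0.1811] [0.4841 0.0225 0.192 ] [ 0.4549 -0.0043  0.0169]
mug 998 [0.074 0.132 0.001] [0.468 0.552 0.738]
table 0.0010013662068480977
```

Both cameras agree. The target blue cup is at about (0.457, -0.257), top at z≈0.082 as it should be. The dispenser axis is at about (0.457, -0.007), with the collar at 0.112 and the white cup's top at 0.187. I'll approach by way of a safe point and square the yaw to π, so that tool x = -X, y = +Y and z = -Z.

>>> {"name": "arm_command", "arguments": {"motion": [[[0,0,-0.05,-0.1,-0.05,-0.05,1],[0,0,-0.1,-0.25,-0.12,-0.1,1],[0,0,-0.16,-0.4,-0.2,-0.1,1],[0,0,-0.222,-0.55,-0.27,-0.1,1],[0,0,-0.222,-0.7,-0.34,-0.1,1],[0,0,-0.222,-0.85,-0.4,-0.1,1],[0,0,-0.222,-0.95,-0.45,-0.1,1],[0,0,-0.222,-0.95,-0.45,-0.1,1]]], "grip_force": 45}}

```text
time: 0.95
tool_pos: [0.4036, 0.2662, 0.2563]
tool_rot: [-3.141, 0.0, 3.136]
contact_force: [-0.1, 0.6, 0.0]
opening: 0.0917
```

>>> {"name": "arm_command", "arguments": {"motion": [[[0,0,0,0,-0.1,0,1],[0,0,0,0,-0.25,0,1],[0,0,0,0,-0.4,0,1],[0,0,0,0,-0.55,0,1],[0,0,0,0,-0.7,0,1],[0,0,0,0,-0.83,0,1],[0,0,0,0,-0.9,0,1],[0,0,0,0,-0.9,0,1]]]}}

```text
time: 1.75
tool_pos: [0.4009, -0.0022, 0.2566]
tool_rot: [-3.141, -0.0, 3.138]
contact_force: [-0.1, -0.3, -0.1]
opening: 0.092
```

```bash
python3 - <<'E'
from m import *
print(robot.observe()['tool_pos'])
c=grab('wrist'); cv2.imwrite('pics/w1.png',c['image'][...,::-1])
P,ok=world(c);P[~ok]=np.nan;t=P[...,2]
m=(abs(P[...,0]-.457)<.08)&(abs(P[...,1]+.007)<.08)
for lo,hi in [(.109,.115),(.118,.13),(.13,.18),(.184,.2)]:
    Q=P[m&(t>lo)&(t<hi)]
    if len(Q)>5: print(lo,len(Q),Q.mean(0).round(4),Q.min(0).round(4),Q.max(0).round(4),fit(Q).round(4))
E
```

```text
[ 0.40089098 -0.00223708  0.25661823]
0.109 3161 [ 0.4392 -0.0077  0.1136] [ 0.4008 -0.0636  0.109 ] [0.4968 0.0497 0.115 ] [ 0.4598 -0.0065  0.0484]
0.118 928 [0.4364 0.0024 0.1242] [ 0.4067 -0.0462  0.118 ] [0.4648 0.0506 0.13  ] [-555.0595  259.9263  613.2994]
0.13 1120 [ 0.4346 -0.0054  0.1575] [ 0.4289 -0.0354  0.1301] [0.4556 0.023  0.18  ] [ 0.4589 -0.0064  0.0293]
0.184 719 [ 0.4476 -0.0064  0.1874] [ 0.4309 -0.029   0.184 ] [0.4567 0.0195 0.1902] [ 0.4648 -0.0065  0.0205]
```

View pics/w1.png

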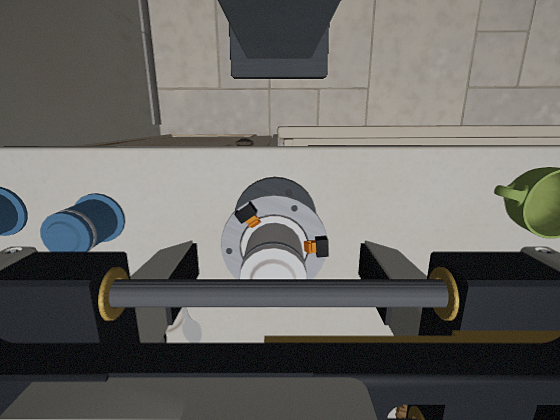

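The wrist view shows the white cup at about (275,255), with the catches at (250,215) and (315,246) and the blue cup at left (80,225). The body-cylinder fit gives (0.459, -0.0064) with r = 29.3 mm, against 29.5 mm expected. Next I'll look at the blue cup from closer.

>>> {"name": "arm_command", "arguments": {"motion": [[[0,0,0,0,-0.1,0,1],[0,0,0,0,-0.25,0,1],[0,0,0,0,-0.4,0,1],[0,0,0,0,-0.55,0,1],[0,0,0,0,-0.7,0,1],[0,0,0,0,-0.8,0,1],[0,0,0,0,-0.85,0,1],[0,0,0,0,-0.85,0,1]]]}}

```text
time: 2.6
tool_pos: [0.4016, -0.2558, 0.2562]
tool_rot: [3.141, -0.0, 3.141]
contact_force: [0.4, 0.2, 0.0]
opening: 0.0918
```

```bash
python3 - <<'E'
from m import *
print(robot.observe()['tool_pos'],robot.observe()['tool_rot'])
c=grab('wrist'); cv2.imwrite('pics/w2.png',c['image'][...,::-1])
P,ok=world(c);P[~ok]=np.nan;t=P[...,2]
m=(abs(P[...,0]-.457)<.05)&(abs(P[...,1]+.257)<.05)
for lo,hi in [(.003,.006),(.012,.07),(.079,.09)]:
    Q=P[m&(t>lo)&(t<hi)]
    if len(Q)>5: print(lo,len(Q),Q.mean(0).round(4),Q.min(0).round(4),Q.max(0).round(4),fit(Q).round(4))
E
```

```text
[ 0.4015782  -0.25576978  0.25624498] [ 3.14067755e+00 -3.39372871e-04  3.14088381e+00]
0.003 164 [ 0.4408 -0.2549  0.0035] [ 0.4073 -0.3062  0.003 ] [ 0.5058 -0.2074  0.0059] [ 0.4623 -0.2577  0.0475]
0.012 509 [ 0.4357 -0.256   0.0415] [ 0.4293 -0.2856  0.012 ] [ 0.4596 -0.2255  0.0699] [ 0.4599 -0.2569  0.0295]
0.079 876 [ 0.458  -0.257   0.0829] [ 0.434  -0.2847  0.079 ] [ 0.4862 -0.2313  0.086 ] [ 0.458  -0.257   0.0142]
```

View pics/w2.png

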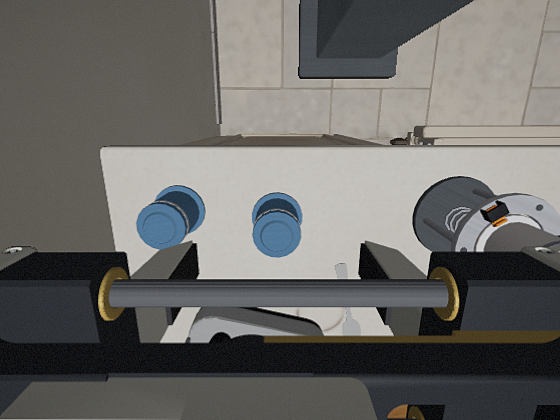

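The blue cup shows up at (276,235) and fits to (0.459, -0.257) with r = 29.5 mm, which agrees with the other views. I'll move over it, then straight down to TCP z ≈ 0.041.

>>> {"name": "arm_command", "arguments": {"motion": [[[0,0,0,-0.1,0,0,1],[0,0,0,-0.19,-0.003,0.05,1],[0,0,0,-0.19,-0.003,0.2,1],[0,0,0,-0.19,-0.003,0.35,1],[0,0,0,-0.19,-0.003,0.5,1],[0,0,0,-0.19,-0.003,0.62,1],[0,0,0,-0.19,-0.003,0.69,1],[0,0,0,-0.19,-0.003,0.718,1]]]}}

```text
time: 3.45
tool_pos: [0.4574, -0.2536, 0.0395]
tool_rot: [3.138, -0.003, -3.14]
contact_force: [-0.2, -0.7, 0.8]
opening: 0.092
```

>>> {"name": "arm_command", "arguments": {"motion": [[[0,0,0,0,0,0,0.4],[0,0,0,0,0,0,0.2],[0,0,0,0,0,0,0],[0,0,0,0,0,0,-0.2],[0,0,0,0,0,0,-0.5],[0,0,0,0,0,0,-1],[0,0,0,0,0,0,-1],[0,0,0,0,0,0,-1]]], "grip_force": 45}}

```text
time: 4.25
tool_pos: [0.4586, -0.2572, 0.0423]
tool_rot: [-3.141, 0.001, 3.141]
contact_force: [-0.4, 0.5, 6.7]
opening: 0.0582
```

Gripped, with opening 58 mm. Now I'll lift straight up.

>>> {"name": "arm_command", "arguments": {"motion": [[[0,0,0,0,0,-0.02,-1],[0,0,0,0,0,-0.08,-1],[0,0,0,0,0,-0.2,-1],[0,0,0,0,0,-0.35,-1],[0,0,0,0,0,-0.5,-1],[0,0,0,0,0,-0.65,-1],[0,0,0,0,0,-0.75,-1],[0,0,0,0,0,-0.8,-1]]]}}

```text
time: 5.05
tool_pos: [0.4585, -0.2571, 0.2848]
tool_rot: [-3.139, 0.004, 3.141]
contact_force: [0.1, -0.4, -1.8]
opening: 0.0584
```

>>> {"name": "arm_command", "arguments": {"motion": [[[0,0,0,0,0.03,0,-1],[0,0,0,0,0.12,0,-1],[0,0,0,0,0.22,0,-1],[0,0,0,0,0.32,0,-1],[0,0,0,0,0.42,0,-1],[0,0,0,0,0.48,0,-1],[0,0,0,0,0.5,0,-1],[0,0,0,0,0.5,0,-1]]]}}

```text
time: 5.85
tool_pos: [0.4576, -0.1059, 0.2805]
tool_rot: [3.141, -0.002, -3.14]
contact_force: [0.1, -0.2, -0.7]
opening: 0.0581
```

```bash
python3 - <<'E'
from m import *
o=robot.observe();print(o['tool_pos'],o['tool_rot'],o['contact_force'],o['opening'])
for n in ['top','scene','wrist']:
    c=grab(n); cv2.imwrite(f'pics/{n}3.png',c['image'][...,::-1])
    if n=='wrist':a=c['image'][...,::-1]
    P,ok=world(c);P[~ok]=np.nan;t=P[...,2]
    print(n)
    m=(abs(P[...,0]-.457)<.07)&(abs(P[...,1]-o['tool_pos'][1])<.05)
    hsv=cv2.cvtColor(c['image'],cv2.COLOR_RGB2HSV)
    b=(hsv[...,0]>95)&(hsv[...,0]<125)&(hsv[...,1]>90)&m&(t>.15)
    Q=P[b]
    if len(Q)>20:
        print('blue',len(Q),Q.min(0).round(4),Q.max(0).round(4))
        for lo,hi in [(.0,.012),(.014,.07)]:
            z0=o['tool_pos'][2]-.041
            B=Q[(Q[:,2]>z0+lo)&(Q[:,2]<z0+hi)]
            if len(B)>10: print(lo,len(B),B.mean(0).round(4),fit(B).round(4))
    # stored cup body and collar
    m=(abs(P[...,0]-.457)<.08)&(abs(P[...,1]+.007)<.08)
    for lo,hi in [(.109,.115),(.13,.178),(.183,.19)]:
        Q=P[m&(t>lo)&(t<hi)]
        if len(Q)>10: print('disp',lo,len(Q),Q.min(0).round(4),Q.max(0).round(4),fit(Q).round(4))
E
```

```text
[ 0.45758629 -0.10591756  0.28046664] [ 3.14091173e+00 -1.54872503e-03 -3.14023124e+00] [ 0.12097409 -0.20634569 -0.69561984] 0.05809122341607552
top
blue 61 [ 0.4227 -0.1304  0.2417] [ 0.4339 -0.0812  0.317 ]
0.0 47 [ 0.4279 -0.1053  0.2469] [ 0.4606 -0.1061  0.0357]
disp 0.109 250 [ 0.4034 -0.0601  0.109 ] [0.5139 0.0474 0.1149] [ 0.4584 -0.0098  0.0482]
disp 0.13 22 [ 0.4177 -0.0374  0.1315] [0.4864 0.0401 0.178 ] [ 0.4563 -0.0129  0.0314]
disp 0.183 84 [ 0.4304 -0.007   0.183 ] [0.4826 0.0182 0.1897] [0.457  0.0055 0.0133]
scene
blue 220 [ 0.391  -0.1343  0.2421] [ 0.5048 -0.0566  0.6088]
0.0 87 [ 0.4675 -0.0871  0.2468] [ 0.4556 -0.1073  0.0327]
0.014 18 [ 0.4714 -0.0925  0.263 ] [ 0.4541 -0.1061  0.0306]
disp 0.109 451 [ 0.3984 -0.0598  0.109 ] [0.5133 0.0526 0.115 ] [ 0.4549 -0.0076  0.0471]
disp 0.13 191 [ 0.4178 -0.038   0.1304] [0.4848 0.0247 0.178 ] [ 0.4558 -0.0059  0.0283]
disp 0.183 179 [ 0.4284 -0.0325  0.1831] [0.4844 0.0193 0.1899] [ 0.4574 -0.005   0.0155]
wrist
blue 13918 [ 0.4226 -0.1559  0.244 ] [ 0.4849 -0.0559  0.3911]
0.0 1554 [ 0.4366 -0.1066  0.2487] [ 0.4593 -0.1063  0.033 ]
0.014 1864 [ 0.4334 -0.1063  0.2808] [ 0.4592 -0.1063  0.0295]
disp 0.109 3017 [ 0.4013 -0.0643  0.1091] [0.5156 0.0483 0.115 ] [ 0.4592 -0.0051  0.048 ]
disp 0.13 879 [ 0.429  -0.0364  0.1302] [0.4776 0.009  0.178 ] [ 0.4589 -0.0064  0.0293]
disp 0.183 2013 [ 0.431  -0.0339  0.183 ] [0.4863 0.0212 0.19  ] [ 0.4575 -0.008   0.0157]
```

View pics/scene3.png

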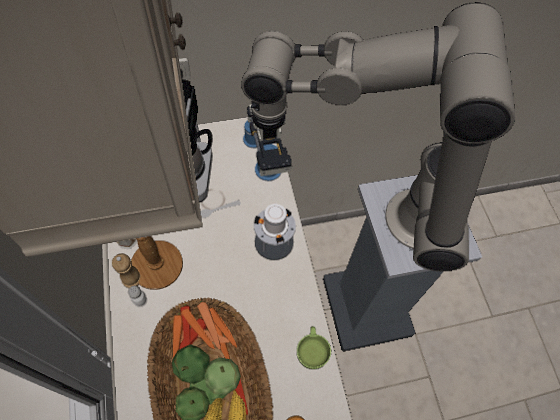

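View pics/wrist3.png

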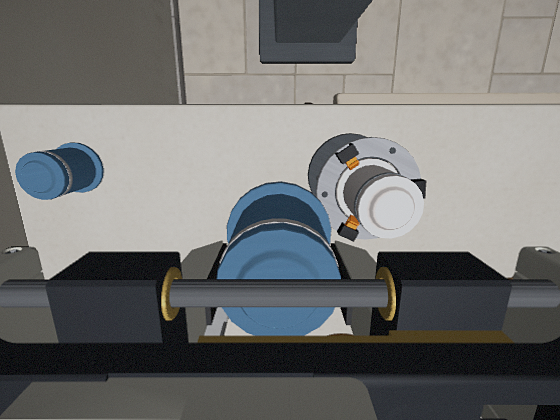

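The scene and wrist views show the blue cup (wrist 280,260) held upright and the white cup at (390,205). In the wrist frame the offset to the white cup is (0.000, +0.100). The rim is at z≈0.239, which clears the white cup's top at 0.187.

>>> {"name": "arm_command", "arguments": {"motion": [[[0,0,0,0,0.03,0,-1],[0,0,0,0,0.1,0,-1],[0,0,0,0,0.18,0,-1],[0,0,0,0,0.26,0,-1],[0,0,0,0,0.31,0,-1],[0,0,0,0,0.333,0,-1],[0,0,0,0,0.333,0,-1],[0,0,0,0,0.333,0,-1]]]}}

```text
time: 6.8
tool_pos: [0.4582, -0.0074, 0.2813]
tool_rot: [-3.141, 0.0, 3.141]
contact_force: [0.4, -0.1, -0.9]
opening: 0.0584
```

```bash
cat > chk.py <<'E'
from m import *
import sys
o=robot.observe();print(o['time'],o['tool_pos'],o['tool_rot'],o['contact_force'],o['opening'])
for n in ['top','scene','wrist']:
    c=grab(n); cv2.imwrite(f'pics/{n}{sys.argv[1]}.png',c['image'][...,::-1])
    P,ok=world(c);P[~ok]=np.nan;t=P[...,2]
    print(n)
    hsv=cv2.cvtColor(c['image'],cv2.COLOR_RGB2HSV)
    m=(abs(P[...,0]-.457)<.08)&(abs(P[...,1]+.007)<.08)
    b=(hsv[...,0]>95)&(hsv[...,0]<125)&(hsv[...,1]>90)&m&(t>.1)&(t<.35)
    z0=o['tool_pos'][2]-.0415 if len(sys.argv)<3 else float(sys.argv[2])
    Q=P[b]
    for lo,hi in [(-.01,.012),(.014,.07),(.079,.09)]:
        B=Q[(Q[:,2]>z0+lo)&(Q[:,2]<z0+hi)]
        if len(B)>10: print('blue',lo,len(B),B.mean(0).round(4),fit(B).round(4))
    w=(hsv[...,1]<40)&m
    for lo,hi in [(.109,.115),(.13,.178),(.183,.19)]:
        Q=P[w&(t>lo)&(t<hi)]
        if len(Q)>10: print('disp',lo,len(Q),Q.min(0).round(4),Q.max(0).round(4),fit(Q).round(4))
E
python3 chk.py 4
```

```text
6.8 [ 0.45815164 -0.00737472  0.28127792] [-3.14133543e+00  3.53886950e-05  3.14120822e+00] [ 0.43277756 -0.07747331 -0.91480862] 0.05836389475545727
top
blue -0.01 39 [ 0.4279 -0.01    0.248 ] [ 0.4589 -0.0079  0.0337]
disp 0.109 145 [ 0.4007 -0.0369  0.109 ] [0.4448 0.0435 0.1148] [ 0.442  -0.0013  0.0331]
scene
blue -0.01 54 [0.479  0.0019 0.247 ] [ 0.4555 -0.0067  0.0334]
blue 0.079 44 [ 0.4542 -0.0139  0.3216] [ 0.4539 -0.013   0.0077]
disp 0.109 455 [ 0.3988 -0.0571  0.109 ] [0.5132 0.0531 0.115 ] [ 0.4555 -0.0071  0.048 ]
disp 0.13 181 [ 0.4289 -0.0166  0.1311] [0.4846 0.0245 0.178 ] [ 0.4557 -0.0063  0.0287]
disp 0.183 79 [ 0.4303 -0.0153  0.1831] [0.4844 0.0235 0.1892] [ 0.4528 -0.0172  0.0258]
wrist
blue -0.01 1548 [ 0.4369 -0.0072  0.2492] [ 0.4596 -0.0067  0.033 ]
blue 0.014 1869 [ 0.4337 -0.0066  0.2813] [ 0.4596 -0.0067  0.0296]
blue 0.079 2781 [ 0.4556 -0.0068  0.3221] [ 0.4573 -0.0068  0.0149]
disp 0.109 2530 [ 0.4016 -0.0637  0.1092] [0.4806 0.0501 0.115 ] [ 0.4627 -0.0058  0.0499]
disp 0.13 359 [ 0.4292 -0.0335  0.1302] [0.448  0.019  0.1778] [ 0.4591 -0.0064  0.0294]
disp 0.183 37 [ 0.4306 -0.0243  0.183 ] [0.4402 0.0147 0.1841] [ 0.4668 -0.0067  0.0339]
```

View pics/wrist4.png

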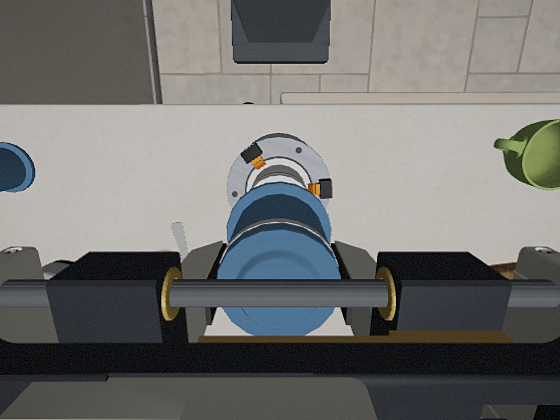

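Aligned to within 1 mm in both the wrist and scene views. Lowering to just above contact, expected at TCP z≈0.223.

>>> {"name": "arm_command", "arguments": {"motion": [[[0,0,0,0,0,0.03,-1],[0,0,0,0,0,0.08,-1],[0,0,0,0,0,0.12,-1],[0,0,0,0,0,0.15,-1],[0,0,0,0,0,0.17,-1],[0,0,0,0,0,0.18,-1],[0,0,0,0,0,0.187,-1],[0,0,0,0,0,0.187,-1]]]}}

```text
time: 7.75
tool_pos: [0.4582, -0.0069, 0.2253]
tool_rot: [3.142, 0.0, 3.141]
contact_force: [-0.4, 1.8, -1.1]
opening: 0.0582
```

```bash
python3 chk.py 5 | egrep -v disp
```

```text
7.75 [ 0.45818229 -0.00688239  0.22527082] [3.14153511e+00 2.71757972e-04 3.14148573e+00] [-0.36275075  1.84029881 -1.09310583] 0.05822393405941047
top
blue -0.01 36 [ 0.4283 -0.0065  0.1927] [ 0.462  -0.0076  0.0365]
scene
blue -0.01 43 [ 0.4847 -0.0033  0.1918] [ 0.4521 -0.0069  0.0362]
blue 0.079 49 [ 0.4521 -0.0119  0.2654] [ 0.4527 -0.0045  0.0116]
wrist
blue -0.01 1568 [ 0.4369 -0.0066  0.1934] [ 0.4596 -0.006   0.033 ]
blue 0.014 1858 [ 0.4339 -0.0059  0.225 ] [ 0.4597 -0.006   0.0296]
blue 0.079 2847 [ 0.4555 -0.0061  0.2663] [ 0.4574 -0.0061  0.015 ]
```

>>> {"name": "arm_command", "arguments": {"motion": [[[0,0,0,0,0,0.01,-1],[0,0,0,0,0,0.02,-1],[0,0,0,0,0,0.03,-1],[0,0,0,0,0,0.04,-1],[0,0,0,0,0,0.05,-1],[0,0,0,0,0,0.06,-1],[0,0,0,0,0,0.07,-1],[0,0,0,0,0,0.07,-1]]]}}

```text
time: 8.7
tool_pos: [0.4583, -0.0069, 0.2039]
tool_rot: [-3.142, 0.0, 3.141]
contact_force: [1.5, -1.2, 2.5]
opening: 0.0586
```

```bash
python3 chk.py 6
```

```text
8.7 [ 0.45825702 -0.00693811  0.20394611] [-3.14158723e+00  2.81478462e-04  3.14149782e+00] [ 1.48717266 -1.18026803  2.47639198] 0.05861292954728392
top
blue -0.01 29 [ 0.4279 -0.006   0.171 ] [ 0.4578 -0.0071  0.0319]
disp 0.109 117 [ 0.4007 -0.0291  0.1093] [0.4378 0.0434 0.115 ] [ 0.4512 -0.0036  0.0425]
scene
blue -0.01 35 [ 0.4865 -0.0038  0.17  ] [ 0.4341 -0.0087  0.0538]
blue 0.014 12 [ 0.4839 -0.0021  0.1859] [ 0.4573 -0.0069  0.0282]
blue 0.079 41 [ 0.4533 -0.0103  0.2447] [ 0.4533 -0.0092  0.0083]
disp 0.109 309 [ 0.4    -0.0582  0.109 ] [0.5133 0.0519 0.115 ] [ 0.455  -0.0078  0.0506]
disp 0.13 61 [ 0.4348 -0.0042  0.1309] [0.4919 0.031  0.1679] [ 0.4562 -0.0065  0.0292]
wrist
blue -0.01 1572 [ 0.437  -0.0068  0.1721] [ 0.4597 -0.0061  0.033 ]
blue 0.014 1846 [ 0.4338 -0.006   0.2037] [ 0.4596 -0.0061  0.0294]
blue 0.079 2876 [ 0.4555 -0.0062  0.245 ] [ 0.4574 -0.0062  0.015 ]
disp 0.109 3958 [ 0.401  -0.0644  0.1091] [0.4919 0.0496 0.115 ] [ 0.4625 -0.006   0.0513]
disp 0.13 57 [ 0.4235 -0.0299  0.13  ] [0.4645 0.0299 0.1711] [ 0.4632 -0.0033  0.0344]
```

View pics/scene6.png

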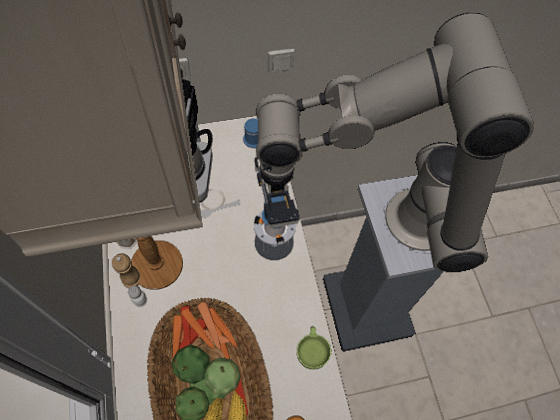

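View pics/wrist6.png

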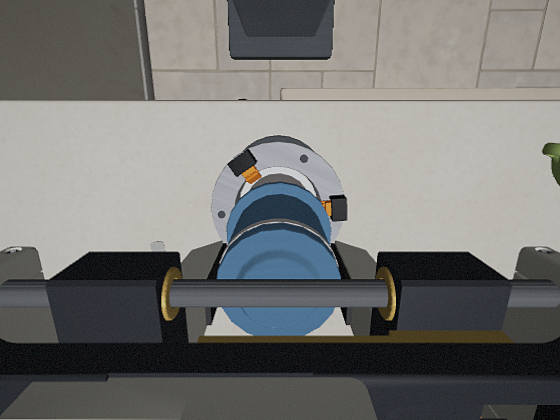

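The pile is sinking 18 mm with the cup unslipped (foot top at 0.245 = TCP + 41 mm) and a low push. Continuing down.

>>> {"name": "arm_command", "arguments": {"motion": [[[0,0,0,0,0,0.02,-1],[0,0,0,0,0,0.045,-1],[0,0,0,0,0,0.07,-1],[0,0,0,0,0,0.095,-1],[0,0,0,0,0,0.12,-1],[0,0,0,0,0,0.14,-1],[0,0,0,0,0,0.15,-1],[0,0,0,0,0,0.15,-1]]], "grip_force": 55}}

```text
time: 9.65
tool_pos: [0.4583, -0.007, 0.1589]
tool_rot: [-3.142, 0.001, 3.141]
contact_force: [1.6, -0.8, 6.9]
opening: 0.0579
```

```bash
python3 chk.py 7|grep -v disp
```

```text
9.65 [ 0.45834096 -0.00696224  0.15892086] [-3.14151531e+00  5.73201525e-04  3.14144192e+00] [ 1.58196873 -0.795361    6.86667753] 0.05787485624828206
top
blue -0.01 35 [ 0.4282 -0.0072  0.1255] [ 0.4649 -0.007   0.039 ]
scene
blue -0.01 38 [ 4.846e-01 -3.000e-04  1.244e-01] [ 0.4322 -0.0095  0.056 ]
blue 0.079 46 [ 0.4528 -0.0091  0.1993] [ 0.4526 -0.008   0.0083]
wrist
blue -0.01 1644 [ 0.4371 -0.0059  0.1268] [ 0.46   -0.006   0.0333]
blue 0.014 1859 [ 0.4339 -0.0059  0.1587] [ 0.4597 -0.0061  0.0295]
blue 0.079 2821 [ 0.4556 -0.0061  0.1998] [ 0.4574 -0.0061  0.015 ]
```

View pics/wrist7.png

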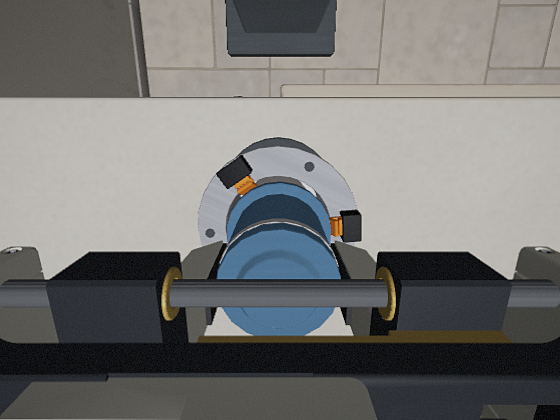

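The rim is at z≈0.117, just at the catch noses (orange at (245,188) and (337,225)). Another 17.5 mm puts it about 5 mm below the held height.

>>> {"name": "arm_command", "arguments": {"motion": [[[0,0,0,0,0,0.01,-1],[0,0,0,0,0,0.02,-1],[0,0,0,0,0,0.03,-1],[0,0,0,0,0,0.04,-1],[0,0,0,0,0,0.05,-1],[0,0,0,0,0,0.058,-1],[0,0,0,0,0,0.058,-1],[0,0,0,0,0,0.058,-1]]]}}

```text
time: 10.6
tool_pos: [0.4584, -0.007, 0.1418]
tool_rot: [-3.141, 0.001, 3.142]
contact_force: [1.3, -0.2, 8.1]
opening: 0.058
```

```bash
python3 chk.py 8|grep -v disp
```

```text
10.6 [ 0.45840005 -0.00695533  0.14176753] [-3.14145844e+00  8.44009133e-04  3.14153014e+00] [ 1.25617304 -0.20479928  8.0930185 ] 0.058023130028422576
top
blue -0.01 23 [ 0.4277 -0.0037  0.1078] [ 0.4485 -0.0053  0.0237]
scene
blue -0.01 27 [ 0.4865 -0.0019  0.1082] [ 0.4532 -0.0098  0.0352]
blue 0.079 36 [ 0.4524 -0.009   0.1821] [0.459  0.0233 0.0342]
wrist
blue -0.01 1379 [ 0.4366 -0.006   0.1097] [ 0.4597 -0.006   0.0328]
blue 0.014 1924 [ 0.4341 -0.0054  0.141 ] [ 0.4607 -0.006   0.0304]
blue 0.079 2802 [ 0.4558 -0.0061  0.1827] [ 0.4575 -0.0061  0.0149]
```

View pics/wrist8.png

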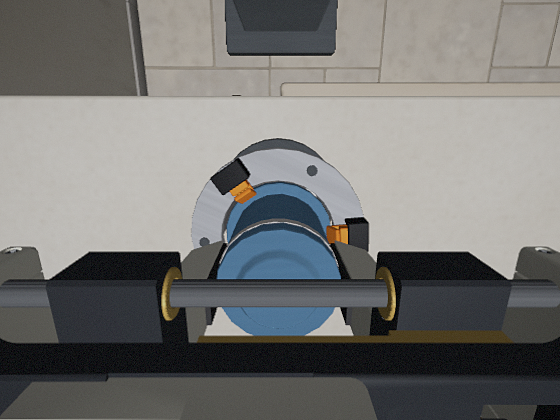

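The visible catches at (243,193) and (340,235) now lap over the rim, and the cup centre is about 4.5 mm below the held height. I'll push 1 mm further, then ease up with the grip kept to see whether the catches take the load.

>>> {"name": "arm_command", "arguments": {"motion": [[[0,0,0,0,0,0.004,-1],[0,0,0,0,0,0.004,-1],[0,0,0,0,0,0,-1],[0,0,0,0,0,-0.004,-1],[0,0,0,0,0,-0.008,-1],[0,0,0,0,0,-0.012,-1],[0,0,0,0,0,-0.015,-1],[0,0,0,0,0,-0.015,-1]]]}}

```text
time: 11.55
tool_pos: [0.4584, -0.007, 0.1464]
tool_rot: [-3.141, 0.001, 3.142]
contact_force: [0.5, -0.7, 7.7]
opening: 0.0581
```

```bash
python3 chk.py 9|grep -v disp
```

```text
11.55 [ 0.45840251 -0.0069521   0.14639816] [-3.14144837e+00  9.49429055e-04  3.14152499e+00] [ 0.46844521 -0.72463918  7.65272214] 0.058123522166820055
top
blue -0.01 22 [ 0.428  -0.0026  0.1122] [ 0.4573 -0.0058  0.0313]
scene
blue -0.01 23 [ 4.874e-01 -4.000e-04  1.130e-01] [ 0.1971 -0.0716  0.299 ]
blue 0.079 34 [ 0.454  -0.0094  0.1867] [ 0.4553 -0.0097  0.008 ]
wrist
blue -0.01 1405 [ 0.4364 -0.0069  0.1143] [ 0.4599 -0.006   0.0329]
blue 0.014 1925 [ 0.4339 -0.0058  0.1456] [ 0.4605 -0.0061  0.0302]
blue 0.079 2773 [ 0.4558 -0.0061  0.1872] [ 0.4575 -0.0061  0.0149]
```

View pics/wrist9.png

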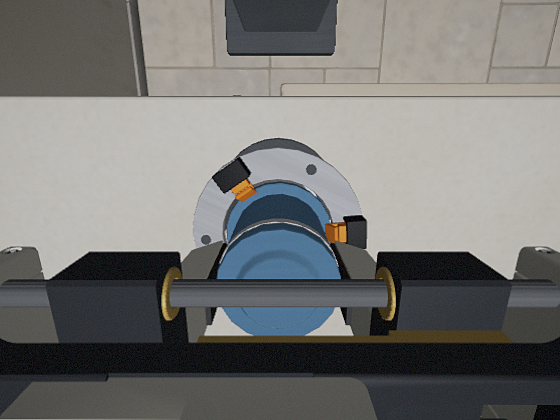

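Now about at the held height, and the spring still bears on the gripper. One to two mm more should transfer the load to the catches.

>>> {"name": "arm_command", "arguments": {"motion": [[[0,0,0,0,0,-0.003,-1],[0,0,0,0,0,-0.005,-1],[0,0,0,0,0,-0.005,-1]]]}}

```text
time: 12.0
tool_pos: [0.4583, -0.0069, 0.1475]
tool_rot: [-3.142, 0.0, 3.141]
contact_force: [2.6, -0.7, 2.1]
opening: 0.0581
```

```bash
python3 chk.py 10|grep -v disp
```

```text
12.0 [ 0.45827807 -0.00694339  0.14745893] [-3.14155154e+00  3.40998972e-04  3.14149587e+00] [ 2.58186392 -0.69017684  2.12082271] 0.058117479341855086
top
blue -0.01 22 [ 0.4282 -0.0027  0.1137] [ 0.4554 -0.0053  0.0295]
scene
blue -0.01 28 [4.873e-01 3.000e-04 1.143e-01] [-37.2412  -9.3081  38.8596]
blue 0.079 43 [ 0.452  -0.0093  0.1873] [ 0.4509 -0.0302  0.0226]
wrist
blue -0.01 1402 [ 0.4363 -0.0068  0.1154] [ 0.4599 -0.0059  0.033 ]
blue 0.014 1890 [ 0.4339 -0.0057  0.1466] [ 0.4605 -0.0061  0.0304]
blue 0.079 2774 [ 0.4557 -0.0062  0.1883] [ 0.4574 -0.0062  0.0149]
```

The force fell from 7.7 to 2.1 N within 1 mm, so the catches are taking the load. Opening gradually.

>>> {"name": "arm_command", "arguments": {"motion": [[[0,0,0,0,0,0,0.3],[0,0,0,0,0,0,0.5],[0,0,0,0,0,0,0.8],[0,0,0,0,0,0,1],[0,0,0,0,0,0,1],[0,0,0,0,0,0,1]]]}}

```text
time: 12.75
tool_pos: [0.458, -0.0068, 0.1477]
tool_rot: [3.141, -0.0, 3.141]
contact_force: [-1.3, 0.4, 0.8]
opening: 0.0906
```

```bash
python3 chk.py 11 .105|grep -v disp
```

```text
12.75 [ 0.4579658  -0.00681479  0.14774336] [ 3.14139045e+00 -2.95912548e-04  3.14149914e+00] [-1.27585794  0.39656375  0.83288653] 0.09055043135740636
top
blue -0.01 20 [ 0.4278 -0.0049  0.1136] [ 0.4583 -0.0056  0.0326]
scene
blue -0.01 24 [ 4.874e-01 -2.000e-04  1.142e-01] [ 0.4383 -0.006   0.0503]
blue 0.014 16 [0.4748 0.0019 0.1275] [ 0.4423 -0.0019  0.0438]
blue 0.079 96 [ 0.4532 -0.0015  0.1874] [ 0.4533 -0.0017  0.0112]
wrist
blue -0.01 1293 [ 0.4365 -0.0071  0.1153] [ 0.4598 -0.0059  0.0331]
blue 0.014 1970 [ 0.435  -0.0053  0.1462] [ 0.4788 -0.0055  0.0476]
blue 0.079 3246 [ 0.455  -0.006   0.1878] [ 0.4572 -0.006   0.0155]
```

View pics/wrist11.png

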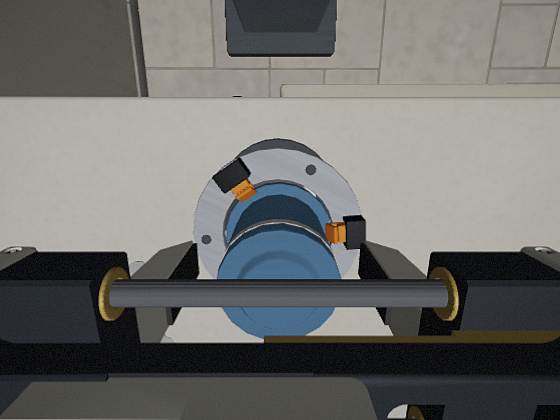

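The cup stayed put when released, with its top still at 0.188. I'll retreat straight up, then toward the robot's left and back for a clear view.

>>> {"name": "arm_command", "arguments": {"motion": [[[0,0,0,0,0,-0.03,1],[0,0,0,0,0,-0.1,1],[0,0,0,0,0,-0.2,1],[0,0,0,0,0,-0.3,1],[0,0,0,0,0,-0.4,1],[0,0,0,0.08,0,-0.45,1],[0,0,0,0.15,0,-0.45,1],[0,0,0,0.15,0,-0.45,1]]]}}

```text
time: 13.7
tool_pos: [0.4116, -0.0067, 0.2841]
tool_rot: [-3.141, 0.001, 3.141]
contact_force: [0.3, 0.4, 0.2]
opening: 0.092
```

>>> {"name": "arm_command", "arguments": {"motion": [[[0,0,0,0,0.08,0,1],[0,0,0,0,0.2,0,1],[0,0,0,0,0.32,0,1],[0,0,0,0,0.44,0,1],[0,0,0,0,0.5,0,1],[0,0,0,0,0.5,0,1]]]}}

```text
time: 14.3
tool_pos: [0.4134, 0.1451, 0.2828]
tool_rot: [3.141, -0.0, -3.139]
contact_force: [0.1, -1.0, 0.3]
opening: 0.0914
```

```bash
python3 chk.py 12 .105; python3 - <<'E'
import cv2,numpy as np
a=cv2.imread('pics/top12.png')[175:255,225:325]
b=cv2.imread('pics/scene12.png')[180:280,225:325]
cv2.imwrite('pics/z12.png',np.hstack([cv2.resize(a,(400,320),interpolation=2),cv2.resize(b,(320,320),interpolation=2)]))
E
```

```text
14.3 [0.41342555 0.14514724 0.28278539] [ 3.14096620e+00 -1.34007612e-05 -3.13850723e+00] [ 0.13936025 -0.97308451  0.25047852] 0.09136491528696775
top
blue -0.01 48 [ 0.4409 -0.0082  0.1137] [ 0.4599 -0.0063  0.0335]
blue 0.014 19 [ 0.4329 -0.0117  0.1358] [ 0.4604 -0.0063  0.032 ]
blue 0.079 183 [ 0.4569 -0.0073  0.1877] [ 0.4574 -0.0076  0.0153]
disp 0.109 402 [ 0.4009 -0.0655  0.109 ] [0.5142 0.0472 0.115 ] [ 0.4577 -0.0071  0.0492]
scene
blue -0.01 73 [0.4643 0.0097 0.1136] [ 0.4565 -0.0075  0.0325]
blue 0.014 171 [0.4607 0.0157 0.1412] [ 0.456  -0.0072  0.0301]
blue 0.079 152 [ 0.457  -0.0036  0.187 ] [ 0.4569 -0.0034  0.014 ]
disp 0.109 374 [ 0.3994 -0.0583  0.109 ] [0.5123 0.0519 0.115 ] [ 0.4559 -0.0062  0.0487]
disp 0.13 38 [ 0.4291 -0.0112  0.1559] [0.486  0.0252 0.1763] [ 0.4563 -0.007   0.0299]
wrist
blue -0.01 497 [0.4398 0.0069 0.1151] [ 0.4587 -0.0051  0.0322]
blue 0.014 1216 [0.4427 0.0121 0.144 ] [ 0.4599 -0.006   0.0297]
blue 0.079 812 [ 0.451  -0.0006  0.1875] [ 0.4604 -0.0049  0.0169]
disp 0.109 1951 [ 0.4011 -0.065   0.109 ] [0.4794 0.0519 0.115 ] [ 0.4604 -0.0055  0.0506]
disp 0.13 212 [ 0.4297 -0.0254  0.158 ] [0.4649 0.0245 0.1773] [ 0.4595 -0.0056  0.0295]
```

View pics/z12.png

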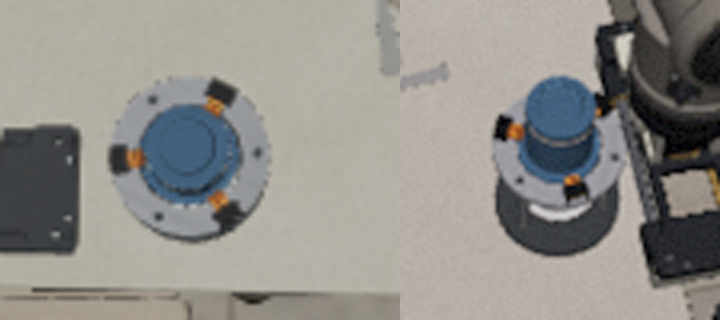

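View pics/wrist12.png

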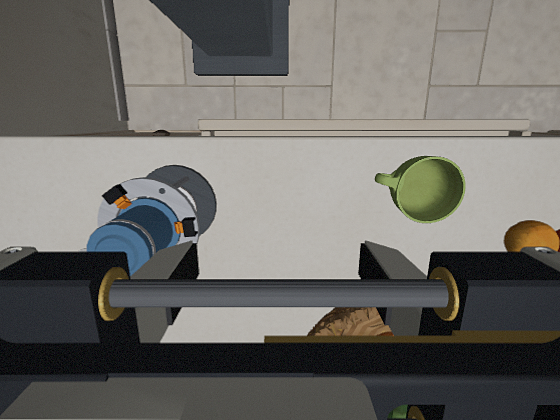

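The top zoom shows all three catches lapping over the blue rim. The cup is upright on the axis with its top at 0.1875, so its centre is about 34.5 mm above the collar. The white cup is below it, and the mug is untouched. Handing in.

```bash
python3 -c "
from cell import robot
print(robot.hand_in())"
```

```text
the job is handed in; nothing more can be done
None
```

The blue cup is in the dispenser on top of the white cup, and the catches hold the pile down. I handed the job in after about 14.4 s of the 46 s allowed.

- **What I did:** I took the blue cup farther to the robot's left. I gripped its body with the fingertips about 42 mm above the rim and set it on the white cup. Then I pushed the pile down to about 5 mm below the held height, eased back up and let go.
- **Catches holding:** on easing up, the upward force on the gripper fell from 7.7 to 2.1 N within 1 mm as the load passed to the catches. After release, the top view showed all three catches over the blue rim.
- **Final position:** the blue cup's centre is about 34.5 mm above the collar top (22 to 37 mm allowed), and it looked upright. It is within about 2 mm of the axis. The cup's height did not change in the 1.5 s between release and the last look.
- **Other things:** the green mug was not touched, and the gripper is clear of everything.
- **Disagreements and limits:** the cameras differed from each other by 2 to 4 mm in absolute position, so I aligned the cups within one camera's view. I did not measure the platform's travel or the white cup's final height directly; both follow from the blue cup's height. The hand-in gave no verdict.

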